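Hold a specimen block square in the corner of a jig

TASK

Take the longer of the two stone specimen blocks, the one with a notch sawn out of one corner, and set it flat on the plate of the squaring jig, its long side along the long fence and the notched corner outward, away from both fences. Press it into the corner so that it bears firmly against both fences at once, and finish while still gripping it and pressing it against both; do not let go. Leave the short block and the other loose things where they stand.

Things in the scene. Friction and masses are not known exactly. Their poses are not given: they have to be found in the camera images.
- long_block: the longer stone block, 70 x 40 mm, 40 mm high, 0.2 to 0.4 kg, standing on the worktop. Origin at the centre of its underside, x along its 70 mm length, y across its 40 mm width, z up. A notch, 14 mm along x and 13 mm along y, is sawn full height out of its corner at -x, -y; the other three corners are whole. Grip it across its 40 mm width, near the middle of its length
- seat_corner (a point): lower edge of the long block's whole corner at +x, +y (35 mm, 20 mm, 0 from its origin), the one across the diagonal from the notch; it belongs in the corner of the jig
- short_block: the other stone block, 44 x 40 mm, 40 mm high, without a notch; stays where it is. Origin at the centre of its underside
- jig: squaring jig fixed to the worktop: a dark steel plate, 130 mm along its x, 100 mm along its y, 10 mm thick, with two aluminium fences on it. Origin at the centre of its underside; the plate's top is at z = 10 mm. The open sides are -x and -y.
- long_fence: straight rigid fence on the jig, along the jig's x, 95 mm long, 15 mm wide, standing 12 mm above the plate (top 22 mm above the worktop; flat screw heads on it to 25 mm). Its stop face looks to the jig's -y and lies at jig y = +30 mm, from x = -55 to +40 mm. Origin and axes as the jig's
- short_fence: straight rigid fence on the jig, along the jig's y, 65 mm long, 15 mm wide, as high as the long one. Its stop face looks to the jig's -x and lies at jig x = +45 mm, from y = -40 to +25 mm. Origin and axes as the jig's. Plate and stop faces are polished (friction about 0.2); press sideways, about 10 N to each fence, with little push downward, whose friction would take up part of it
- jig_corner (a point): the point on the plate's top where the two stop faces would meet (jig x 45 mm, y 30 mm, z 10 mm); the long block is home when its seat_corner is here and its axes lie along the jig's, so that its origin is at jig x 10 mm, y 10 mm. The fences themselves leave a 5 mm gap at this corner
- microscope_b: fixed microscope, up to 0.4 m tall, behind the jig and to its right: world x over 0.55 m, y from -0.35 to -0.05 m; origin at its foot. Another like it stands at y from 0.03 to 0.25 m, x over 0.58 m. Keep clear of both: a gripper that starts at the right passes in front of them if it first draws in to within 0.45 m of the base axis
- bench_timer: loose white bench timer, 66 x 66 x 20 mm, a bystander. Origin at the centre of its underside
- cover_box: loose small cover-glass box, 28 x 28 x 16 mm, a bystander. Origin at the centre of its underside
- dropper: loose dropper bottle, 34 mm across, 96 mm high, a bystander. Origin at the centre of its underside

How it is judged:
By the outcome, as a careful person would: the job done as asked, in the order asked, and still so for the second after the job is handed in, while the arm keeps its last pose, push and grip.
It also fails if it takes over 58 s, if anything falls off the work surface, if the arm or the gripper's body presses on something with over 40 N, if the wrist force passes 120 N, or if a joint passes its speed limit or range.

ROBOT

A 6-joint arm with a two-finger parallel gripper is mounted at the origin on a cart in front of the work surface, level with it; the furniture and walls round the work are solid. World frame = base frame: x ahead of the robot, y to its left, z up, the work surface at z = 0. Lengths are in m, angles in rad, forces in N, time in s.
With the tool pointing down it reaches from about 0.35 to 0.875 m from the base axis. Payload 4.2 kg.
Tool frame: the origin (TCP) lies on the centre line of the jaws, within the pads' length; the fingertips stand 14 mm ahead of it and the grasp point (between the pads) lies 5 mm behind it; z points along the fingers, y is the line along which they close (so a half turn about z gives the same grasp; the last joint's range is limited). The gripper opens to 87 mm and grips with 3 to 60 N. Pads are 19 mm wide; open, the fingers measure 117 mm over their backs; the gripper's body (75 mm by 190 mm) begins 51 mm behind the grasp point.
Start: joints at [-0.941, 0.385, 0.008, 0, -1.194, -0.259], TCP at [0.226, -0.582, 0.237] pointing down, gripper open.
Joint ranges: [-3.14, 3.14], [-1.21, 2.06], [-1.07, 1.41], [-3.16, 2.05], [-2.99, -0.16], [-3.1, 3.1]. Speed limits (rad/s): [2.79, 2.79, 3.14, 3.14, 3.14, 3.14].

INTERFACE

Orientations are given as a unit quaternion [w, x, y, z].
In Python, from station import manip gives the robot as it stands.
- The arm moves only by the tool play_rows, never from a script. Its argument "series" is a list of rows, each a list of 3 entries, a list of its own where there are three numbers: the shift along the tool's x, y, z as a fraction of full scale, then the turn, a rotation vector about the tool's x, y, z as a fraction of full scale, then the gripper command: -1 is fully open, 1 is shut, values between are in proportion. In form: [[[tx, ty, tz], [wx, wy, wz], claw], ...]. A call has 1 to 10 rows; each row shifts and turns the commanded pose from where the row before left it, along the tool's axes as they then stand; what a row does not reach is not made up. Full scale, the value 1, is 0.03 m for a shift and 0.08 rad for a turn. A row lasts 1/12 s, in which the tool goes at most 41.7 mm and 7.16 degrees, less where a joint would pass 70% of its speed; a pose out of reach is approached as far as the arm can. A call with a number of a shift or a turn outside -1 to 1 is refused whole. A call with a gripper value outside its range is refused whole. The fingers move at their own pace and stop on an object; "force" is the grip in N (left out, the last holds). Time passes only in rows, so rows that do not move let the fingers close. It gives the time, the measured TCP pose, the force, the opening and the grip force at its end, in the units of the state.
- manip.get_obs(): the state, without advancing time (a new reading comes with each control period).
- manip.snapshot(name): name is "scene" or "top" or "wrist"; returns (picture, depth): 384x512x3 uint8, blue, green, red; 384x512 float32, m along the optical axis (not along the pixel's ray), 0 where there is no reading.
- manip.camera_info(name): a dict with "K" (3x3 intrinsics, pixels), "dist" ([k1, k2, p1, p2, k3] as OpenCV has them; the pictures are not rectified), "R" (3x3) and "t" (3): a world point X has camera coordinates R X + t; the wrist camera has in their place "hand_eye" (4x4, takes a point from camera to tool coordinates, whose origin is the TCP and whose axes are the flange's). Camera axes: x right, y down, z forward; pixel columns grow to the right and rows downward; lengths in m; the calibration is good to about 2 mm. A picture is of the moment at which its call begins: read the wrist's pose just before it. camera_info takes no time and is no camera call.
- manip.finish_job(): hands the job in; it is judged then, once.
The state is a dict: "clock": time; "q": joint angles; "qvel": joint speeds; "joint_efforts": joint torques, N m; "eef_pos": TCP position; "tcp_rot": TCP orientation; "wrist_force": force on the tool from outside, world axes, zero at the start; "ft_torque": the same for the moment, N m; "gripper_width": finger opening in m; "gripper_force": force on a finger pad.
Only numpy, scipy, OpenCV 4.12 (cv2) and the standard library are available. Lean on these libraries where they do the work, as an engineer would, in place of code of your own. Each camera call takes 0.05 s, during which the arm holds its last target. There are 200 camera calls.

## Working session

There is one attempt and no reset: what is moved stays moved. The work goes in short steps, Python scripts to look and compute and a tool call to move; the robot and the scene stay as the last step left them, time stands still between calls to the robot, and variables do not carry over. Pictures are saved under pics/ and viewed, at most 10 in all, crops included, and the job is handed in when it is done.

Besides the shell and the picture viewer there is one more tool, called after "Emit:" by a JSON object that holds its "op" and its "data", one argument or row to a line. play_rows: Moves the arm, as the interface text tells. Shift numbers are shares of 0.03 m and turn numbers shares of 0.08 rad, none past 1 either way. Its arguments: {"type":"object","properties":{"series":{"type":"array"},"force":{"type":"number"}},"required":["series"]}

```bash
mkdir -p pics; ls
python3 - <<'E'
from station import manip
import cv2,numpy as np,pickle
o=manip.get_obs();print({k:np.round(v,3) for k,v in o.items()})
d={}
for n in("scene","top"):
    im,dp=manip.snapshot(n);d[n]=(im,dp,manip.camera_info(n));cv2.imwrite(f"pics/{n}0.png",im)
    c=d[n][2];print(n,np.round(c["K"],1).tolist(),np.round(c["dist"],4),"cam pos",-np.array(c["R"]).T@c["t"],(dp>0).mean())
print(manip.camera_info("wrist"))
pickle.dump(d,open("v0.pkl","wb"))
E
```

```text
pics
{'clock': np.float64(0.0), 'q': array([-0.941,  0.386,  0.007, -0.   , -1.194, -0.259]), 'qvel': array([ 0.002,  0.   , -0.001, -0.   , -0.   , -0.001]), 'joint_efforts': array([-2.0000e-03, -3.9067e+01,  1.8740e+01,  4.2200e+00,  1.1000e-02,
       -0.0000e+00]), 'eef_pos': array([ 0.226, -0.582,  0.235]), 'tcp_rot': array([-0.   , -0.184,  0.983,  0.001]), 'wrist_force': array([ 0.029,  1.151, -0.413]), 'ft_torque': array([0.014, 0.019, 0.02 ]), 'gripper_force': np.float64(0.0), 'gripper_width': np.float64(0.087)}
scene [[347.3, 0.0, 255.4], [0.0, 347.3, 194.6], [0.0, 0.0, 1.0]] [-0.0126  0.      0.      0.      0.    ] cam pos [0.23724367 0.62567163 0.74559234] 0.9960835774739584
top [[383.7, 0.0, 264.4], [0.0, 383.7, 184.8], [0.0, 0.0, 1.0]] [0.0159 0.     0.     0.     0.    ] cam pos [0.42163129 0.13547862 1.11864274] 0.9957529703776041
{'K': array([[296.33448739,   0.        , 255.32055102],
       [  0.        , 296.33448739, 191.26477573],
       [  0.        ,   0.        ,   1.        ]]), 'dist': array([-0.06507191,  0.        ,  0.        ,  0.        ,  0.        ]), 'hand_eye': array([[ 6.18055740e-04, -9.54952016e-01, -2.96759607e-01,
         8.22868182e-02],
       [ 9.99999790e-01,  5.32835794e-04,  3.68052094e-04,
         7.23120558e-04],
       [-1.93347949e-04, -2.96759773e-01,  9.54952145e-01,
        -1.47731600e-01],
       [ 0.00000000e+00,  0.00000000e+00,  0.00000000e+00,
         1.00000000e+00]])}
```

View pics/top0.png

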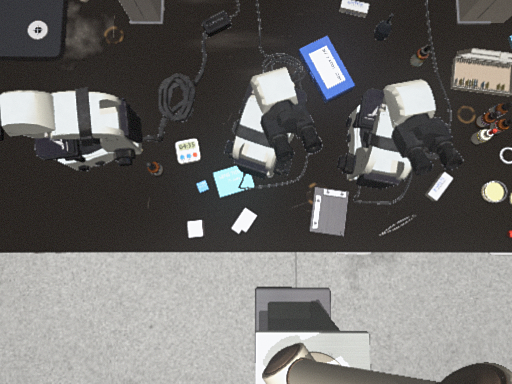

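View pics/scene0.png

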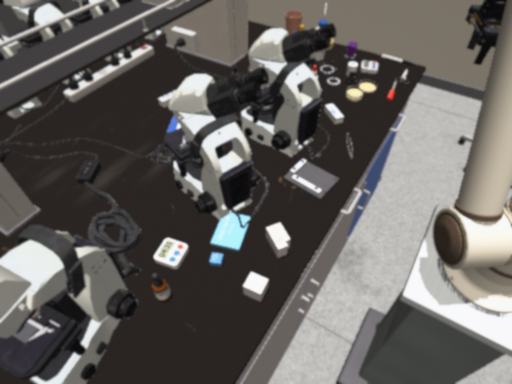

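The top view shows the long block near px (244,220), the short block at (195,229), the jig at (329,210) and the cover box at (202,186). The timer is at (187,150) and the dropper at (155,168). In the scene view the notched block is at (278,238).

```bash
cat > h.py <<'E'
import numpy as np,cv2
from station import manip
from scipy.spatial.transform import Rotation as Ro
def wristcam(o):
    c=manip.camera_info("wrist");q=np.array(o["tcp_rot"]);T=np.eye(4)
    T[:3,:3]=Ro.from_quat(q[[1,2,3,0]]).as_matrix();T[:3,3]=o["eef_pos"]
    M=np.linalg.inv(T@np.array(c["hand_eye"]));c["R"]=M[:3,:3];c["t"]=M[:3,3];return c
def rays(c,px):
    u=cv2.undistortPoints(np.float64(px).reshape(-1,1,2),c["K"],c["dist"]).reshape(-1,2)
    R=np.array(c["R"]);return -R.T@np.array(c["t"]),np.c_[u,np.ones(len(u))]@R
def plane(c,px,z):
    C,d=rays(c,px);return C+d*((z-C[2])/d[:,2])[:,None]
def world(c,dp):
    h,w=dp.shape;g=np.stack(np.meshgrid(np.arange(w),np.arange(h)),-1).reshape(-1,2)
    C,d=rays(c,g);return (C+d*dp.reshape(-1,1)).reshape(h,w,3)
def tri(c1,p1,c2,p2):
    A=[];b=[]
    for c,p in((c1,p1),(c2,p2)):
        C,d=rays(c,[p]);d=d[0]/np.linalg.norm(d[0]);P=np.eye(3)-np.outer(d,d);A.append(P);b.append(P@C)
    return np.linalg.lstsq(np.vstack(A),np.hstack(b),rcond=None)[0]
E
python3 - <<'E'
from h import *
import pickle
d=pickle.load(open("v0.pkl","rb"))
im,dp,c=d["top"];W=world(c,dp)
for n,(u,v) in dict(long=(244,218),short=(195,227),plate=(329,212),timer=(187,150),cover=(202,186),drop=(155,168),table=(270,230)).items(): print(n,np.round(W[v,u],3))
g=im.min(2)
m=((g>150)).astype(np.uint8);m[:195]=0;m[245:]=0;m[:,:170]=0;m[:,270:]=0
for k in cv2.findContours(m,0,2)[0]:
    if cv2.contourArea(k)>60:
        r=cv2.minAreaRect(k);print(cv2.contourArea(k),r,np.round(plane(c,cv2.boxPoints(r),.04)[:,:2],3).tolist())
px=[(318,188),(348,192),(342,236),(309,229)]
print(np.round(plane(c,px,.01),3))
a=cv2.resize(im[140:250,140:370],None,fx=3.4,fy=3.4,interpolation=2)
cv2.imwrite("pics/z1.png",a)
E
```

```text
long [0.469 0.192 0.04 ]
short [0.444 0.329 0.036]
plate [ 0.489 -0.052  0.007]
timer [0.669 0.362 0.014]
cover [0.563 0.315 0.017]
drop [0.608 0.442 0.057]
table [0.437 0.118 0.   ]
216.5 ((194.6485137939453, 228.4851531982422), (16.418113708496094, 14.726551055908203), 84.2894058227539) [[0.461, 0.353], [0.465, 0.312], [0.419, 0.306], [0.415, 0.347]]
317.5 ((243.73072814941406, 221.65382385253906), (14.699554443359375, 25.23885726928711), 33.690067291259766) [[0.441, 0.229], [0.5, 0.19], [0.477, 0.156], [0.419, 0.195]]
[[ 0.558 -0.021  0.01 ]
 [ 0.547 -0.108  0.01 ]
 [ 0.42  -0.088  0.01 ]
 [ 0.44   0.007  0.01 ]]
```

View pics/z1.png

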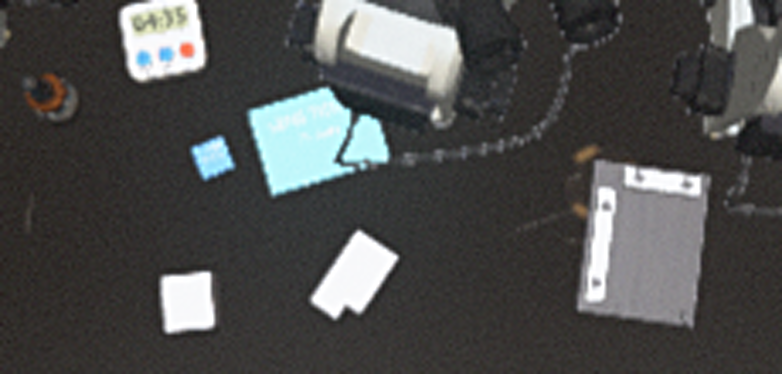

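The zoom shows the jig's long fence on the left, at world +y (zoom px 600,245). The short fence is at the far side (663,180), and the block's notch is at its lower-right corner (345,312). Next I draw in toward the base and then swing left.

Emit:
{"op": "play_rows", "data": {
  "series": [
    [[-0.4,0.84,0],[0,0,0],-1],
    [[-0.4,0.84,0],[0,0,0],-1],
    [[-0.4,0.84,0],[0,0,0],-1],
    [[-0.4,0.84,0],[0,0,0],-1],
    [[-0.4,0.84,0],[0,0,0],-1],
    [[-0.4,0.84,0],[0,0,0],-1],
    [[-0.4,0.84,0],[0,0,0],-1],
    [[-0.4,0.84,0],[0,0,0],-1],
    [[0,0,0],[0,0,0],-1]
  ]
}}

```text
clock: 0.85
eef_pos: [0.2419, -0.3561, 0.2364]
tcp_rot: [0.0, -0.186, 0.983, 0.001]
wrist_force: [-1.0, 0.4, -0.2]
gripper_width: 0.0873
gripper_force: 0.0
```

Emit:
{"op": "play_rows", "data": {
  "series": [
    [[-0.9,0.86,0],[0,0,0],-1],
    [[-0.9,0.86,0],[0,0,0],-1],
    [[-0.9,0.86,0],[0,0,0],-1],
    [[-0.9,0.86,0],[0,0,0],-1],
    [[-0.9,0.86,0],[0,0,0],-1],
    [[-0.9,0.86,0],[0,0,0],-1],
    [[-0.9,0.86,0],[0,0,0],-1],
    [[-0.9,0.86,0],[0,0,0],-1],
    [[-0.9,0.86,0],[0,0,0],-1],
    [[-0.9,0.86,0],[0,0,0],-1]
  ]
}}

```text
clock: 1.68
eef_pos: [0.4014, -0.0197, 0.2366]
tcp_rot: [0.0, -0.185, 0.983, 0.0]
wrist_force: [1.1, -1.6, -0.9]
gripper_width: 0.0873
gripper_force: 0.0
```

Emit:
{"op": "play_rows", "data": {
  "series": [
    [[0,0,0],[0,0,1],-1],
    [[0,0,0],[0,0,1],-1],
    [[0,0,0],[0,0,1],-1],
    [[0,0,0],[0,0,1],-1],
    [[0,0,0],[0,0,1],-1],
    [[0,0,0],[0,0,1],-1],
    [[0,0,0],[0,0,0],-1],
    [[0,0,0],[0,0,0],-1]
  ]
}}

```text
clock: 2.35
eef_pos: [0.401, -0.0216, 0.2363]
tcp_rot: [-0.0, 0.054, 0.999, -0.0]
wrist_force: [0.3, -0.9, -0.2]
gripper_width: 0.0875
gripper_force: 0.0
```

Run:
```python
from h import *
import pickle
o=manip.get_obs();im,dp=manip.snapshot("wrist");pickle.dump((o,im,dp,wristcam(o)),open("w1.pkl","wb"))
print(o["clock"],o["eef_pos"],o["tcp_rot"],o["q"],o["wrist_force"])
cv2.imwrite("pics/w1.png",cv2.resize(im,(768,576),interpolation=2))
```

```text
2.35 [ 0.40101728 -0.02161965  0.2363292 ] [-2.71726638e-04  5.36236690e-02  9.98561177e-01 -6.94068592e-05] [ 3.55305889e-01 -8.00484302e-03 -4.93084920e-01 -1.00280787e-04
 -1.08627009e+00 -2.03335429e+00] [ 0.30483911 -0.91429901 -0.20900472]
```

View pics/w1.png

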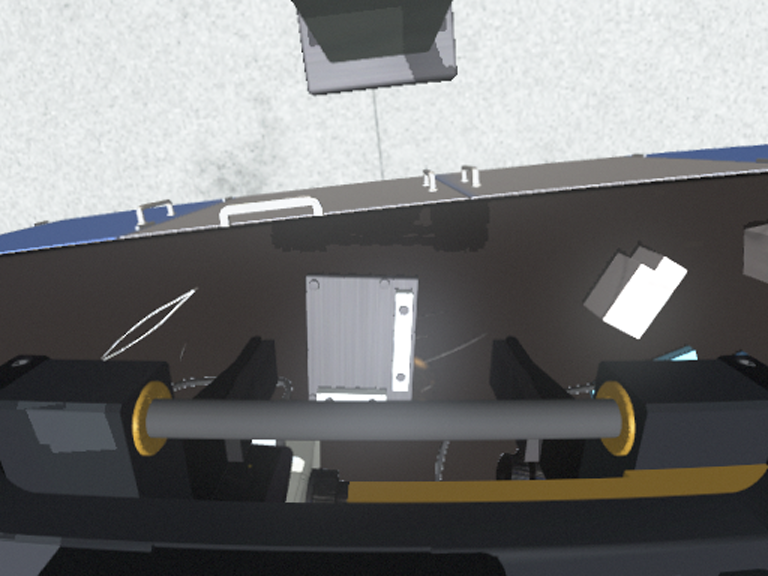

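The wrist view (1.5x) shows the jig plate spanning (307,275) to (417,400). The long fence's white top runs from (404,290) to (400,390), the short fence is at (350,397), and the block's top is at (645,295) with its notch at the upper left. I'll measure all of these.

Run:
```python
from h import *
import pickle
o,im,dp,c=pickle.load(open("w1.pkl","rb"));W=world(c,dp)
ct,it=(lambda t:(t[2],t[0]))(pickle.load(open("v0.pkl","rb"))["top"])
g=im.min(2)
for n,(u,v) in dict(long=(430,195),plate=(240,220),lf=(268,225),sf=(235,264),table=(330,200)).items(): print(n,np.round(W[v,u],4),im[v,u])
def comps(th,x0,x1,y0,y1,z,img=g,cc=c):
    m=np.zeros_like(img);m[y0:y1,x0:x1]=(img[y0:y1,x0:x1]>th)
    for k in cv2.findContours(m.astype(np.uint8),0,cv2.CHAIN_APPROX_NONE)[0]:
        if cv2.contourArea(k)>40:
            P=plane(cc,k.reshape(-1,2).astype(float),z)
            r=cv2.minAreaRect((P[:,:2]*1000).astype(np.float32));print(cv2.contourArea(k),np.round(r[0],1),np.round(r[1],1),round(r[2],1))
            print("  box",np.round(cv2.boxPoints(r),1).tolist(), "poly px",cv2.approxPolyDP(k,2.5,True).reshape(-1,2).tolist())
print("LONG wrist");comps(200,385,470,150,235,.04)
print("LONG top");comps(150,225,262,200,240,.04,it.min(2),ct)
print("fences");comps(215,200,285,180,275,.022)
print("plate");comps(90,195,285,178,275,.01)
```

```text
long [0.453  0.1926 0.0406] [255 255 255]
plate [ 0.4726 -0.0497  0.0108] [178 169 169]
lf [ 0.4792 -0.0125  0.0218] [255 255 255]
sf [ 0.5334 -0.0637  0.0214] [255 255 255]
table [0.4609 0.0758 0.    ] [57 59 62]
LONG wrist
1416.5 [455.3 192.5] [40.3 69.5] 56.8
  box [[415.20001220703125, 194.6999969482422], [473.3999938964844, 156.60000610351562], [495.3999938964844, 190.3000030517578], [437.20001220703125, 228.39999389648438]] poly px [[457, 180], [443, 171], [436, 180], [427, 176], [402, 213], [426, 225]]
LONG top
317.5 [459.4 192.4] [41.3 70.3] 56.8
  box [[418.70001220703125, 194.5], [477.5, 155.89999389648438], [500.1000061035156, 190.39999389648438], [441.29998779296875, 229.0]] poly px [[246, 208], [232, 226], [238, 233], [241, 229], [246, 231], [256, 216]]
fences
144.5 [532.9 -65.2] [64.2  6.4] 84.0
  box [[526.4000244140625, -96.80000305175781], [532.7000122070312, -97.4000015258789], [539.4000244140625, -33.5], [533.0, -32.900001525878906]] poly px [[211, 262], [211, 266], [257, 265]]
640.5 [485.1 -13.3] [14.7 93.6] 82.3
  box [[437.79998779296875, -14.300000190734863], [530.5, -26.899999618530273], [532.5, -12.300000190734863], [439.79998779296875, 0.30000001192092896]] poly px [[264, 196], [262, 260], [271, 260], [275, 197]]
plate
6547.0 [489.7 -54. ] [129.8 136.4] 84.0
  box [[415.1000061035156, -111.5], [550.7000122070312, -125.69999694824219], [564.2999877929688, 3.4000000953674316], [428.6000061035156, 17.600000381469727]] poly px [[204, 184], [206, 266], [249, 268], [195, 274], [284, 274], [278, 269], [249, 268], [273, 267], [279, 258], [280, 261], [284, 259], [284, 223], [281, 222], [284, 218], [281, 220], [277, 214], [280, 212], [277, 210], [278, 186]]
```

Emit:
{"op": "play_rows", "data": {
  "series": [
    [[-0.13,0.91,0],[0,0,0],-1],
    [[-0.13,0.91,0],[0,0,0],-1],
    [[-0.13,0.91,0],[0,0,0],-1],
    [[-0.13,0.91,0],[0,0,0],-1],
    [[-0.13,0.91,0],[0,0,0],-1],
    [[-0.13,0.91,0],[0,0,0],-1],
    [[-0.13,0.91,0],[0,0,0],-1],
    [[-0.13,0.91,0],[0,0,0],-1],
    [[0,0,0],[0,0,0],-1]
  ]
}}

```text
clock: 3.15
eef_pos: [0.4574, 0.1959, 0.2362]
tcp_rot: [0.001, 0.052, 0.999, 0.0]
wrist_force: [-0.4, 0.1, 0.1]
gripper_width: 0.0867
gripper_force: 0.0
```

Emit:
{"op": "play_rows", "data": {
  "series": [
    [[0,0,0.48],[0,0,0.98],-1],
    [[0,0,0.48],[0,0,0.98],-1],
    [[0,0,0.48],[0,0,0.98],-1],
    [[0,0,0.48],[0,0,0.98],-1],
    [[0,0,0.48],[0,0,0.98],-1],
    [[0,0,0.48],[0,0,0.98],-1],
    [[0,0,0],[0,0,0],-1],
    [[0,0,0],[0,0,0],-1]
  ]
}}

```text
clock: 3.82
eef_pos: [0.4557, 0.1916, 0.1498]
tcp_rot: [-0.0, 0.284, 0.959, -0.001]
wrist_force: [0.3, 0.2, 0.2]
gripper_width: 0.0871
gripper_force: 0.0
```

Run:
```python
from h import *
import pickle
o=manip.get_obs();im,dp=manip.snapshot("wrist");c=wristcam(o);pickle.dump((o,im,dp,c),open("w2.pkl","wb"))
print(o["clock"],o["eef_pos"],o["tcp_rot"])
m=(im.min(2)>200).astype(np.uint8)
for k in cv2.findContours(m,0,cv2.CHAIN_APPROX_NONE)[0]:
    if 800<cv2.contourArea(k)<15000:
        P=plane(c,k.reshape(-1,2).astype(float),.04);r=cv2.minAreaRect((P[:,:2]*1000).astype(np.float32))
        print(cv2.contourArea(k),r,cv2.approxPolyDP(k,4,True).reshape(-1,2).tolist())
cv2.imwrite("pics/w2.png",im)
```

```text
3.8167 [0.45565622 0.19157536 0.14977037] [-4.26839217e-04  2.84441966e-01  9.58692735e-01 -9.08955439e-04]
1347.5 ((550.0479736328125, 259.8347473144531), (65.19651794433594, 24.390195846557617), 16.768705368041992) [[353, 207], [336, 225], [343, 223], [382, 262], [397, 245]]
2731.5 ((455.900634765625, 193.29165649414062), (38.84077835083008, 69.25660705566406), 56.14337158203125) [[252, 156], [252, 171], [236, 172], [236, 227], [277, 228], [279, 157]]
2429.0 ((436.4359436035156, 329.2935485839844), (43.85055923461914, 39.813846588134766), 6.1938347816467285) [[386, 54], [348, 84], [375, 125], [413, 96]]
```

View pics/w2.png

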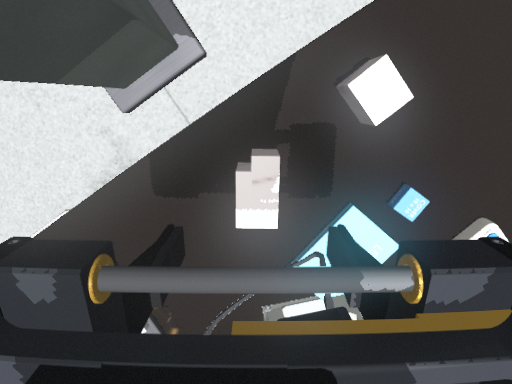

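The wrist view shows the block square between the fingers: its top face spans (236,156) to (279,228), with the notch at the upper left. I check the height by triangulating the two wrist views, then descend.

Run:
```python
from h import *
import pickle
c1=pickle.load(open("w1.pkl","rb"))[3];c2=pickle.load(open("w2.pkl","rb"))[3]
P=[tri(c1,a,c2,b) for a,b in(((402,213),(236,227)),((426,225),(277,228)),((457,180),(279,157)))]
print(np.round(P,4));print("centre",(P[0]+P[2])/2)
# jig long-fence top corners, w1 vs top camera by depth check
ct=pickle.load(open("v0.pkl","rb"))["top"][2]
z=lambda u,v:(140+u/3.4,140+v/3.4)
for a,b in(((204,184),(690,326)),((278,186),(578,312))): print("plate corner",np.round(tri(c1,a,ct,z(*b)),4))
for a,b in(((275,197),(586,298)),((264,196),(603,302))): print("fence corner",np.round(tri(c1,a,ct,z(*b)),4))
```

```text
[[0.4735 0.1582 0.0394]
 [0.4944 0.1906 0.0403]
 [0.4381 0.2277 0.0386]]
centre [0.45580946 0.19293711 0.03903608]
plate corner [ 0.4206 -0.0931 -0.0027]
plate corner [0.4314 0.0048 0.0088]
fence corner [ 0.443  -0.0009  0.0182]
fence corner [ 0.4398 -0.015   0.0189]
```

Emit:
{"op": "play_rows", "data": {
  "series": [
    [[0,0.03,0.7],[0,0,0],-1],
    [[0,0,0.9],[0,0,0],-1],
    [[0,0,0.9],[0,0,0],-1],
    [[0,0,0.9],[0,0,0],-1],
    [[0,0,0.5],[0,0,0],-1],
    [[0,0,0],[0,0,0],-1],
    [[0,0,0],[0,0,0],-1]
  ]
}}

```text
clock: 4.45
eef_pos: [0.457, 0.1932, 0.0337]
tcp_rot: [0.0, 0.285, 0.959, 0.0]
wrist_force: [0.4, -0.3, 0.8]
gripper_width: 0.0871
gripper_force: 0.0
```

Emit:
{"op": "play_rows", "data": {
  "series": [
    [[0,0,0],[0,0,0],1],
    [[0,0,0],[0,0,0],1],
    [[0,0,0],[0,0,0],1],
    [[0,0,0],[0,0,0],1],
    [[0,0,0],[0,0,0],1],
    [[0,0,0],[0,0,0],1],
    [[0,0,0],[0,0,0],1],
    [[0,0,0],[0,0,0],1]
  ],
  "force": 45
}}

```text
clock: 5.12
eef_pos: [0.4564, 0.193, 0.0332]
tcp_rot: [0.0, 0.286, 0.958, 0.0]
wrist_force: [0.6, 0.4, -0.3]
gripper_width: 0.0416
gripper_force: 0.0
```

Emit:
{"op": "play_rows", "data": {
  "series": [
    [[0,0,0],[0,0,0],1],
    [[0,0,0],[0,0,0],1],
    [[0,0,0],[0,0,0],1]
  ]
}}

```text
clock: 5.37
eef_pos: [0.4563, 0.1929, 0.0332]
tcp_rot: [-0.0, 0.286, 0.958, -0.0]
wrist_force: [-0.1, -0.5, 1.7]
gripper_width: 0.0396
gripper_force: 45.0
```

Emit:
{"op": "play_rows", "data": {
  "series": [
    [[0,0,-0.5],[0,0,0],1],
    [[0,0,-0.8],[0,0,0],1],
    [[0,0,-0.8],[0,0,0],1],
    [[0,0,-0.5],[0,0,0],1],
    [[0,0,0],[0,0,0],1]
  ]
}}

```text
clock: 5.78
eef_pos: [0.4577, 0.194, 0.1136]
tcp_rot: [0.002, 0.286, 0.958, 0.002]
wrist_force: [-0.5, -0.9, -4.3]
gripper_width: 0.0397
gripper_force: 45.0
```

Emit:
{"op": "play_rows", "data": {
  "series": [
    [[0,0,0],[0,0,-0.95],1],
    [[0,0,0],[0,0,-0.95],1],
    [[0,0,0],[0,0,-0.95],1],
    [[0,0,0],[0,0,-0.95],1],
    [[0,0,0],[0,0,-0.95],1],
    [[0,0,0],[0,0,-0.95],1],
    [[0,0,0],[0,0,0],1],
    [[0,0,0],[0,0,0],1]
  ]
}}

```text
clock: 6.45
eef_pos: [0.4555, 0.1924, 0.1096]
tcp_rot: [-0.001, 0.063, 0.998, -0.001]
wrist_force: [0.0, -0.3, -5.0]
gripper_width: 0.0397
gripper_force: 45.0
```

Emit:
{"op": "play_rows", "data": {
  "series": [
    [[-0.1,-0.5,0],[0,0,0],1],
    [[-0.21,-0.9,0],[0,0,0],1],
    [[-0.21,-0.9,0],[0,0,0],1],
    [[-0.21,-0.9,0],[0,0,0],1],
    [[-0.21,-0.9,0],[0,0,0],1],
    [[-0.21,-0.9,0],[0,0,0],1],
    [[-0.21,-0.9,0],[0,0,0],1],
    [[-0.21,-0.9,0],[0,0,0],1],
    [[-0.21,-0.9,0],[0,0,0],1],
    [[-0.1,-0.4,0],[0,0,0],1]
  ]
}}

```text
clock: 7.28
eef_pos: [0.4817, -0.0576, 0.1103]
tcp_rot: [-0.001, 0.064, 0.998, -0.0]
wrist_force: [0.9, 0.6, -4.0]
gripper_width: 0.0399
gripper_force: 45.0
```

Emit:
{"op": "play_rows", "data": {
  "series": [
    [[0,0,0],[0,0,0],1],
    [[0,0,0],[0,0,0],1],
    [[0,0,0],[0,0,0],1]
  ]
}}

```text
clock: 7.53
eef_pos: [0.4821, -0.0549, 0.1107]
tcp_rot: [-0.0, 0.062, 0.998, 0.0]
wrist_force: [-1.6, 0.5, -4.1]
gripper_width: 0.0396
gripper_force: 45.0
```

Run:
```python
from h import *
import pickle
o=manip.get_obs();im,dp=manip.snapshot("wrist");c=wristcam(o);pickle.dump((o,im,dp,c),open("w3.pkl","wb"))
print(o["clock"],o["eef_pos"],o["tcp_rot"],o["wrist_force"],o["gripper_width"])
cv2.imwrite("pics/w3.png",cv2.resize(im[80:330,100:450],None,fx=2.2,fy=2.2,interpolation=2))
```

```text
7.5333 [ 0.48207301 -0.05485577  0.11068092] [-4.17465301e-04  6.22534650e-02  9.98060284e-01  3.89594332e-05] [-1.58713268  0.46883703 -4.11079354] 0.03964464131486231
```

View pics/w3.png

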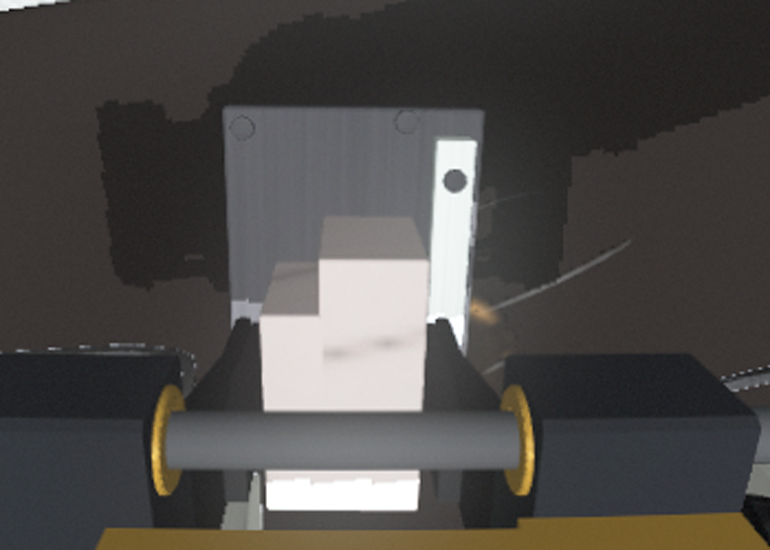

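The crop shows the held block lined up over the plate. The near plate edge runs along row 107 (x 225 to 485), and the long fence's stop edge goes from (436,140) to (428,320). I measure the angle and offset by fitting the edges.

Run:
```python
from h import *
import pickle
def fit(img,c,pts,ax,z,w=4):
    # pts: two px ends; ax=1 search along rows(v), 0 along columns(u)
    (u0,v0),(u1,v1)=pts;g=cv2.GaussianBlur(img.astype(np.float32).mean(2),(3,3),0);E=[]
    n=int(max(abs(u1-u0),abs(v1-v0)))
    for s in np.linspace(0,1,n+1):
        u,v=u0+s*(u1-u0),v0+s*(v1-v0);k=np.arange(-w,w+1)
        if ax: r=int(round(v));L=g[r+k[0]-1:r+k[-1]+2,int(round(u))]
        else: r=int(round(u));L=g[int(round(v)),r+k[0]-1:r+k[-1]+2]
        G=np.abs(np.convolve(L,[1,0,-1],'valid'));G[G<.5*G.max()]=0;e=r+(G*k).sum()/G.sum()
        E.append((u,e) if ax else (e,v))
    P=plane(c,E,z)[:,:2];l=cv2.fitLine((P*1000).astype(np.float32),cv2.DIST_HUBER,0,.01,.01).ravel()
    return np.degrees(np.arctan2(l[1],l[0]))%180,l[2:],P*1000
cr=lambda u,v:(100+u/2.2,80+v/2.2)
o,im,dp,c=pickle.load(open("w3.pkl","rb"))
o1,im1,dp1,c1=pickle.load(open("w1.pkl","rb"))
zb=o["eef_pos"][2]-.0332+.04
print("tool yaw",np.degrees(2*np.arctan2(o["tcp_rot"][2],o["tcp_rot"][1])))
r=fit(im,c,(cr(235,107),cr(475,110)),1,.01);print("plate near edge",r[:2])
r=fit(im,c,(cr(436,145),cr(429,310)),0,.022,3);print("long fence stop",r[:2],r[2][[0,-1]])
r=fit(im,c,(cr(225,120),cr(230,290)),0,.01,3);print("plate -y side",r[:2])
r=fit(im,c,(cr(327,259),cr(420,259)),1,zb,3);print("block top -x edge",r[:2],r[2].mean(0))
r=fit(im,c,(cr(427,268),cr(425,400)),0,zb,3);print("block top +y edge",r[:2],r[2].mean(0))
r=fit(im1,c1,((207,184),(276,186)),1,.01,3);print("w1 plate near",r[:2])
r=fit(im1,c1,((263.5,199),(261.5,256)),0,.022,3);print("w1 long stop",r[:2])
r=fit(im1,c1,((205,190),(206,260)),0,.01,3);print("w1 plate -y",r[:2])
r=fit(im1,c1,((215,262.5),(255,262.5)),1,.022,2);print("w1 short stop",r[:2],r[2].mean(0))
```

```text
tool yaw 172.86166192330023
plate near edge (np.float32(82.21881), array([423.83044 , -38.998928], dtype=float32))
long fence stop (np.float32(172.89607), array([476.60968 , -19.616825], dtype=float32)) [[439.53831308 -14.61715447]
 [503.8389918  -22.52321942]]
plate -y side (np.float32(172.03807), array([462.37567, -97.78383], dtype=float32))
block top -x edge (np.float32(82.72965), array([448.30392 , -40.224712], dtype=float32)) [447.95650713 -42.77685813]
block top +y edge (np.float32(171.97104), array([467.36377 , -32.465134], dtype=float32)) [468.29773445 -32.50648722]
w1 plate near (np.float32(81.89249), array([423.6387 , -41.75784], dtype=float32))
w1 long stop (np.float32(171.85445), array([467.85156 , -18.337706], dtype=float32))
w1 plate -y (np.float32(172.00308), array([477.11667, -99.78533], dtype=float32))
w1 short stop (np.float32(82.008446), array([530.31   , -60.64276], dtype=float32)) [530.00690291 -63.26435407]
```

Emit:
{"op": "play_rows", "data": {
  "series": [
    [[0,0,0.2],[0,0,0.17],1],
    [[0,0,0.4],[0,0,0],1],
    [[0,0,0.4],[0,0,0],1],
    [[0,0,0.4],[0,0,0],1],
    [[0,0,0.4],[0,0,0],1],
    [[0,0,0.3],[0,0,0],1],
    [[0,0,0.07],[0,0,0],1],
    [[0,0,0],[0,0,0],1],
    [[0,0,0],[0,0,0],1],
    [[0,0,0],[0,0,0],1]
  ]
}}

```text
clock: 8.42
eef_pos: [0.483, -0.0549, 0.0467]
tcp_rot: [0.001, 0.068, 0.998, 0.0]
wrist_force: [0.1, 0.5, -3.1]
gripper_width: 0.0396
gripper_force: 45.0
```

Emit:
{"op": "play_rows", "data": {
  "series": [
    [[0,0,0.03],[0,0,0],1],
    [[0,0,0.03],[0,0,0],1],
    [[0,0,0],[0,0,0],1],
    [[0,0,0],[0,0,0],1]
  ]
}}

```text
clock: 8.75
eef_pos: [0.4824, -0.0552, 0.0444]
tcp_rot: [0.0, 0.069, 0.998, 0.0]
wrist_force: [0.6, 1.0, -3.7]
gripper_width: 0.0397
gripper_force: 45.0
```

Emit:
{"op": "play_rows", "data": {
  "series": [
    [[0,0,0.02],[0,0,0],1],
    [[0,0,0.01],[0,0,0],1],
    [[0,0,0],[0,0,0],1],
    [[0,0,0],[0,0,0],1]
  ]
}}

```text
clock: 9.08
eef_pos: [0.4824, -0.0552, 0.0433]
tcp_rot: [-0.0, 0.069, 0.998, -0.0]
wrist_force: [-0.6, 0.2, -4.0]
gripper_width: 0.04
gripper_force: 45.0
```

Emit:
{"op": "play_rows", "data": {
  "series": [
    [[0,0,0.01],[0,0,0],1],
    [[0,0,0],[0,0,0],1],
    [[0,0,0],[0,0,0],1]
  ]
}}

```text
clock: 9.33
eef_pos: [0.4824, -0.0551, 0.0432]
tcp_rot: [0.0, 0.068, 0.998, -0.0]
wrist_force: [-0.8, -1.0, -3.0]
gripper_width: 0.0397
gripper_force: 45.0
```

Emit:
{"op": "play_rows", "data": {
  "series": [
    [[0,0,0.01],[0,0,0],1],
    [[0,0,0],[0,0,0],1],
    [[0,0,0],[0,0,0],1]
  ]
}}

```text
clock: 9.58
eef_pos: [0.4824, -0.0552, 0.0432]
tcp_rot: [0.0, 0.068, 0.998, -0.0]
wrist_force: [-2.3, 0.3, 4.1]
gripper_width: 0.0397
gripper_force: 45.0
```

Emit:
{"op": "play_rows", "data": {
  "series": [
    [[0,0,0.01],[0,0,0],1],
    [[0,0,0],[0,0,0],1],
    [[0,0,0],[0,0,0],1]
  ]
}}

```text
clock: 9.83
eef_pos: [0.4825, -0.0551, 0.0432]
tcp_rot: [0.0, 0.068, 0.998, -0.0]
wrist_force: [-3.2, 1.8, 6.9]
gripper_width: 0.0398
gripper_force: 45.0
```

Emit:
{"op": "play_rows", "data": {
  "series": [
    [[0,0,0.01],[0,0,0],1],
    [[0,0,0],[0,0,0],1],
    [[0,0,0],[0,0,0],1]
  ]
}}

```text
clock: 10.08
eef_pos: [0.4825, -0.0551, 0.0432]
tcp_rot: [0.0, 0.068, 0.998, -0.0]
wrist_force: [-3.6, 1.8, 9.6]
gripper_width: 0.0396
gripper_force: 45.0
```

Emit:
{"op": "play_rows", "data": {
  "series": [
    [[0,0,-0.02],[0,0,0],1],
    [[-0.1,0.1,0],[0,0,0],1],
    [[-0.1,0.1,0],[0,0,0],1],
    [[-0.1,0.1,0],[0,0,0],1],
    [[-0.05,0.05,0],[0,0,0],1],
    [[0,0,0],[0,0,0],1],
    [[0,0,0],[0,0,0],1]
  ]
}}

```text
clock: 10.67
eef_pos: [0.4948, -0.0463, 0.0432]
tcp_rot: [0.0, 0.068, 0.998, -0.0]
wrist_force: [-2.5, -0.3, 5.4]
gripper_width: 0.0396
gripper_force: 45.0
```

Emit:
{"op": "play_rows", "data": {
  "series": [
    [[0,0.03,0],[0,0,0],1],
    [[0,0.03,0],[0,0,0],1],
    [[0,0,0],[0,0,0],1],
    [[0,0,0],[0,0,0],1]
  ]
}}

```text
clock: 11.0
eef_pos: [0.4952, -0.0445, 0.0432]
tcp_rot: [0.001, 0.068, 0.998, -0.0]
wrist_force: [-0.8, -2.5, 5.5]
gripper_width: 0.0397
gripper_force: 45.0
```

Emit:
{"op": "play_rows", "data": {
  "series": [
    [[0,0.03,-0.01],[0,0,0],1],
    [[0,0,0],[0,0,0],1],
    [[0,0,0],[0,0,0],1]
  ]
}}

```text
clock: 11.25
eef_pos: [0.4952, -0.0434, 0.0432]
tcp_rot: [0.001, 0.068, 0.998, 0.0]
wrist_force: [0.2, -2.4, 4.1]
gripper_width: 0.0394
gripper_force: 45.0
```

Emit:
{"op": "play_rows", "data": {
  "series": [
    [[0,0.03,0],[0,0,0],1],
    [[0,0,0],[0,0,0],1],
    [[0,0,0],[0,0,0],1]
  ]
}}

```text
clock: 11.5
eef_pos: [0.4952, -0.0432, 0.0432]
tcp_rot: [0.0, 0.068, 0.998, -0.0]
wrist_force: [1.0, -6.2, 3.5]
gripper_width: 0.0398
gripper_force: 45.0
```

Emit:
{"op": "play_rows", "data": {
  "series": [
    [[-0.04,0,0],[0,0,0],1],
    [[-0.04,0,0],[0,0,0],1],
    [[-0.03,0,0],[0,0,0],1],
    [[0,0,0],[0,0,0],1],
    [[0,0,0],[0,0,0],1]
  ]
}}

```text
clock: 11.92
eef_pos: [0.4959, -0.0434, 0.0432]
tcp_rot: [-0.002, 0.069, 0.998, -0.0]
wrist_force: [-5.5, -2.3, 10.4]
gripper_width: 0.0397
gripper_force: 45.0
```

Emit:
{"op": "play_rows", "data": {
  "series": [
    [[-0.03,0,0],[0,0,0],1],
    [[0,0,0],[0,0,0],1],
    [[0,0,0],[0,0,0],1]
  ]
}}

```text
clock: 12.17
eef_pos: [0.4967, -0.0435, 0.0432]
tcp_rot: [-0.002, 0.069, 0.998, -0.0]
wrist_force: [-4.9, -1.0, 10.5]
gripper_width: 0.0397
gripper_force: 45.0
```

Emit:
{"op": "play_rows", "data": {
  "series": [
    [[-0.02,0,0],[0,0,0],1],
    [[0,0,0],[0,0,0],1],
    [[0,0,0],[0,0,0],1]
  ]
}}

```text
clock: 12.42
eef_pos: [0.4972, -0.0436, 0.0432]
tcp_rot: [-0.002, 0.069, 0.998, -0.0]
wrist_force: [-6.6, -1.0, 10.6]
gripper_width: 0.0399
gripper_force: 45.0
```

Run:
```python
from h import *
import pickle
o=manip.get_obs();im,dp=manip.snapshot("wrist");c=wristcam(o);pickle.dump((o,im,dp,c),open("w4.pkl","wb"))
print(o["clock"],o["eef_pos"],o["tcp_rot"],o["wrist_force"],o["ft_torque"],o["gripper_width"])
s,_=manip.snapshot("scene");cv2.imwrite("pics/s4.png",s)
a=cv2.resize(im[110:330,150:400],None,fx=2,fy=2,interpolation=2)
b=cv2.resize(s[130:230,255:365],(int(110*4.4),440),interpolation=2)[:, :300+184]
cv2.imwrite("pics/m4.png",cv2.resize(np.hstack([a[:440],b]),None,fx=.8,fy=.8))
```

```text
12.4167 [ 0.49723608 -0.04356519  0.04319923] [-2.25528429e-03  6.86252434e-02  9.97639847e-01 -4.73820908e-04] [-6.63636856 -0.95143382 10.60706583] [-0.37962675  1.51444326  0.1006477 ] 0.039898159894200244
```

View pics/m4.png

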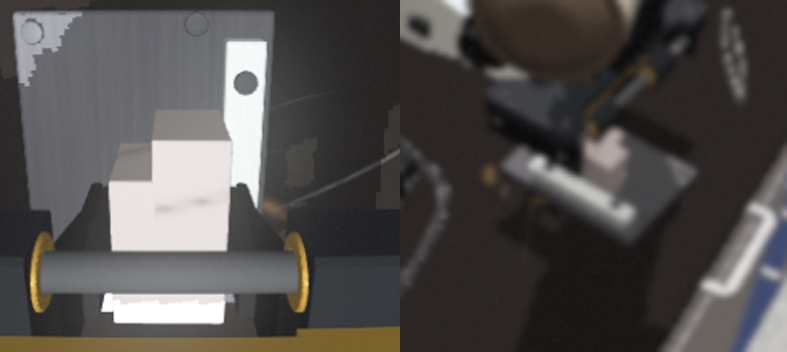

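The crops show the block flat on the plate with the notch outward. It is close to the long fence at about (230,150), and the short fence's top shows as white slivers at (107,303) and (232,300). I'll work out the gaps.

```bash
cat >> h.py <<'E'
def fit(img,c,pts,ax,z,w=4):
    (u0,v0),(u1,v1)=pts;g=cv2.GaussianBlur(img.astype(np.float32).mean(2),(3,3),0);E=[]
    n=int(max(abs(u1-u0),abs(v1-v0)));k=np.arange(-w,w+1)
    for s in np.linspace(0,1,n+1):
        u,v=u0+s*(u1-u0),v0+s*(v1-v0)
        if ax: r=int(round(v));L=g[r+k[0]-1:r+k[-1]+2,int(round(u))]
        else: r=int(round(u));L=g[int(round(v)),r+k[0]-1:r+k[-1]+2]
        G=np.abs(np.convolve(L,[1,0,-1],'valid'));G[G<.5*G.max()]=0;e=r+(G*k).sum()/G.sum()
        E.append((u,e) if ax else (e,v))
    P=plane(c,E,z)[:,:2]*1000;l=cv2.fitLine(P.astype(np.float32),cv2.DIST_HUBER,0,.01,.01).ravel()
    return np.degrees(np.arctan2(l[1],l[0]))%180,np.median(P,0)
def gaps(pk,zb=.05):
    import pickle
    o,im,dp,c=pickle.load(open(pk,"rb"));cr=lambda u,v:(150+u/1.6,110+v/1.6)
    a=np.radians(-7.95);ex=np.array([np.cos(a),np.sin(a)]);ey=np.array([-ex[1],ex[0]])
    for n,p,ax,z,w in(("plate near",((30,12),(265,12)),1,.01,3),("block -x top",((160,140),(224,140)),1,zb,3),("block -x bottom",((160,110),(222,110)),1,.01,3),("block +x top",((120,321),(218,321)),1,zb,3),("block +y top",((230,150),(229,240)),0,zb,3),("long stop",((226,50),(225,125)),0,.022,2),("block +y side bottom",((224,112),(230,135)),0,.03,2)):
        t,m=fit(im,c,(cr(*p[0]),cr(*p[1])),ax,z,w);print(f"{n:16s} ang {t:.2f} jx {m@ex:.1f} jy {m@ey:.1f}")
    for u,v in((107,305),(232,300)): print("sf row",np.round([world(c,dp)[int(110+v/1.6),int(150+u/1.6)]@np.r_[ex,0],world(c,dp)[int(110+v/1.6),int(150+u/1.6)][2]],4))
E
python3 -c "
from h import *
gaps('w4.pkl')"
```

```text
plate near       ang 82.35 jx 425.1 jy 18.1
block -x top     ang 81.47 jx 463.0 jy 33.4
block -x bottom  ang 82.27 jx 463.3 jy 34.9
block +x top     ang 81.66 jx 532.5 jy 26.4
block +y top     ang 170.90 jx 481.9 jy 45.8
long stop        ang 172.37 jx 452.1 jy 46.2
block +y side bottom ang 8.14 jx 463.4 jy 46.0
sf row [0.5472 0.0201]
sf row [0.5529 0.009 ]
```

Emit:
{"op": "play_rows", "data": {
  "series": [
    [[0,0,-0.02],[0,0,0],1],
    [[-0.02,0,0],[0,0,0],1],
    [[0,0,0],[0,0,0],1],
    [[0,0,0],[0,0,0],1]
  ]
}}

```text
clock: 12.85
eef_pos: [0.4984, -0.0437, 0.0432]
tcp_rot: [-0.002, 0.069, 0.998, -0.0]
wrist_force: [-5.2, -2.2, 5.8]
gripper_width: 0.0393
gripper_force: 45.0
```

Emit:
{"op": "play_rows", "data": {
  "series": [
    [[-0.02,0,0],[0,0,0],1],
    [[0,0,0],[0,0,0],1],
    [[0,0,0],[0,0,0],1]
  ]
}}

```text
clock: 13.1
eef_pos: [0.4992, -0.0438, 0.0432]
tcp_rot: [-0.002, 0.069, 0.998, -0.0]
wrist_force: [-4.4, -2.6, 5.1]
gripper_width: 0.0396
gripper_force: 45.0
```

Emit:
{"op": "play_rows", "data": {
  "series": [
    [[-0.02,0,0],[0,0,0],1],
    [[0,0,0],[0,0,0],1],
    [[0,0,0],[0,0,0],1]
  ]
}}

```text
clock: 13.35
eef_pos: [0.4992, -0.0438, 0.0432]
tcp_rot: [-0.002, 0.069, 0.998, -0.0]
wrist_force: [-6.3, -2.1, 6.6]
gripper_width: 0.0393
gripper_force: 45.0
```

```bash
cat > look.py <<'E'
from h import *
import pickle,sys
o=manip.get_obs();im,dp=manip.snapshot("wrist");c=wristcam(o);pickle.dump((o,im,dp,c),open(sys.argv[1],"wb"))
print(o["clock"],np.round(o["eef_pos"],4),np.round(o["tcp_rot"],4),np.round(o["wrist_force"],1),np.round(o["ft_torque"],2))
gaps(sys.argv[1])
E
python3 look.py w5.pkl
```

```text
13.35 [ 0.4992 -0.0438  0.0432] [-2.200e-03  6.870e-02  9.976e-01 -4.000e-04] [-6.3 -2.1  6.6] [-0.47  1.61  0.18]
plate near       ang 82.20 jx 426.5 jy 18.2
block -x top     ang 81.50 jx 465.0 jy 33.5
block -x bottom  ang 82.11 jx 465.3 jy 34.9
block +x top     ang 81.68 jx 534.5 jy 26.4
block +y top     ang 170.89 jx 483.9 jy 45.9
long stop        ang 172.51 jx 454.1 jy 46.3
block +y side bottom ang 8.78 jx 465.4 jy 46.0
sf row [0.5478 0.022 ]
sf row [5.613e-01 5.000e-04]
```

Emit:
{"op": "play_rows", "data": {
  "series": [
    [[-0.02,0.02,0],[0,0,0],1],
    [[0,0.02,-0.01],[0,0,0],1],
    [[0,0,0],[0,0,0],1],
    [[0,0,0],[0,0,0],1]
  ]
}}

```text
clock: 13.73
eef_pos: [0.4992, -0.0437, 0.0432]
tcp_rot: [-0.003, 0.069, 0.998, -0.001]
wrist_force: [-5.3, -6.9, 5.0]
gripper_width: 0.0396
gripper_force: 45.0
```

Emit:
{"op": "play_rows", "data": {
  "series": [
    [[-0.02,0,0],[0,0,0],1],
    [[0,0.01,0],[0,0,0],1],
    [[0,0,0],[0,0,0],1],
    [[0,0,0],[0,0,0],1]
  ]
}}

```text
clock: 14.07
eef_pos: [0.4993, -0.0437, 0.0433]
tcp_rot: [-0.004, 0.069, 0.998, -0.001]
wrist_force: [-7.4, -6.1, 6.8]
gripper_width: 0.0395
gripper_force: 45.0
```

Emit:
{"op": "play_rows", "data": {
  "series": [
    [[-0.02,0.02,0],[0,-0.05,0],1],
    [[0,0.02,0],[0,-0.05,0],1],
    [[0,0,0],[0,0,0],1],
    [[0,0,0],[0,0,0],1]
  ]
}}

```text
clock: 14.4
eef_pos: [0.4992, -0.0436, 0.0433]
tcp_rot: [-0.001, 0.069, 0.998, -0.002]
wrist_force: [-5.3, -10.5, 8.6]
gripper_width: 0.04
gripper_force: 45.0
```

```bash
python3 look.py w6.pkl
```

```text
14.4 [ 0.4992 -0.0436  0.0433] [-8.000e-04  6.850e-02  9.976e-01 -2.500e-03] [ -5.3 -10.5   8.6] [-3.24  2.03  0.25]
plate near       ang 82.19 jx 426.7 jy 18.3
block -x top     ang 81.55 jx 465.1 jy 33.7
block -x bottom  ang 81.95 jx 465.3 jy 35.1
block +x top     ang 81.79 jx 534.3 jy 26.7
block +y top     ang 171.01 jx 483.8 jy 46.1
long stop        ang 172.89 jx 454.1 jy 46.3
block +y side bottom ang 7.17 jx 465.4 jy 46.2
sf row [0.5485 0.0215]
sf row [0.5613 0.0007]
```

Emit:
{"op": "play_rows", "data": {
  "series": [
    [[-0.04,0,0],[-0.06,-0.05,0],1],
    [[-0.03,0,-0.01],[0,-0.05,0],1],
    [[0,0,0],[0,0,0],1],
    [[0,0,0],[0,0,0],1]
  ]
}}

```text
clock: 14.78
eef_pos: [0.4992, -0.0437, 0.0432]
tcp_rot: [0.001, 0.069, 0.998, -0.0]
wrist_force: [-10.9, -7.1, 10.9]
gripper_width: 0.0395
gripper_force: 45.0
```

```bash
cat > f.py <<'E'
from h import *
o=manip.get_obs();a=np.radians(-7.95);ex=np.array([np.cos(a),np.sin(a),0]);ey=np.array([-ex[1],ex[0],0]);F=np.array(o["wrist_force"])
q=np.array(o["tcp_rot"]);R=Ro.from_quat(q[[1,2,3,0]]).as_matrix()
print("clock",o["clock"],"pos",np.round(o["eef_pos"],4),"Fjig",np.round([ex@F,ey@F,F[2]],1),"tool z in jig",np.round([R[:,2]@ex,R[:,2]@ey],4),"yaw",np.degrees(np.arctan2(R[1,0],R[0,0])),"T",np.round(o["ft_torque"],2))
E
python3 f.py
```

```text
clock 14.7833 pos [ 0.4992 -0.0437  0.0432] Fjig [-9.8 -8.6 10.9] tool z in jig [ 0.0024 -0.0008] yaw 172.10550789417485 T [-2.31  3.22  0.29]
```

Emit:
{"op": "play_rows", "data": {
  "series": [
    [[0,0,-0.02],[0,0.02,0],1],
    [[-0.02,0.02,0],[0,0,0],1],
    [[-0.01,0.02,0],[-0.02,0,0],1],
    [[0,0,0],[0,0,0],1],
    [[0,0,0],[0,0,0],1]
  ]
}}

```text
clock: 15.2
eef_pos: [0.4993, -0.0436, 0.0432]
tcp_rot: [-0.001, 0.069, 0.998, -0.0]
wrist_force: [-10.1, -11.9, 7.7]
gripper_width: 0.0402
gripper_force: 45.0
```

```bash
python3 f.py
```

```text
clock 15.2 pos [ 0.4993 -0.0436  0.0432] Fjig [ -8.3 -13.2   7.7] tool z in jig [-0.0016 -0.0008] yaw 172.10100347460045 T [-3.79  3.08  0.28]
```

Emit:
{"op": "play_rows", "data": {
  "series": [
    [[-0.03,0,-0.01],[0,-0.04,0],1],
    [[-0.02,0.005,-0.01],[0,-0.02,0],1],
    [[0,0,0],[0,0,0],1],
    [[0,0,0],[0,0,0],1],
    [[0,0,0],[0,0,0],1]
  ]
}}

```text
clock: 15.62
eef_pos: [0.4993, -0.0436, 0.0432]
tcp_rot: [-0.0, 0.069, 0.998, -0.001]
wrist_force: [-12.4, -10.5, 7.0]
gripper_width: 0.0394
gripper_force: 45.0
```

```bash
python3 f.py; python3 look.py w7.pkl; python3 f.py
python3 - <<'E'
from h import *
import pickle
im=pickle.load(open("w7.pkl","rb"))[1];t,_=manip.snapshot("top")
a=cv2.resize(im[110:330,150:400],None,fx=2,fy=2,interpolation=2)[:440]
cv2.imwrite("pics/m7.png",cv2.resize(np.hstack([a,cv2.resize(t[140:250,140:365],(440*225//110,440))[:,:]]),None,fx=.57,fy=.57))
E
```

```text
clock 15.6167 pos [ 0.4993 -0.0436  0.0432] Fjig [-10.8 -12.1   7. ] tool z in jig [ 0.0001 -0.0013] yaw 172.07718378498132 T [-3.22  3.58  0.38]
15.6167 [ 0.4993 -0.0436  0.0432] [-0.000e+00  6.910e-02  9.976e-01 -7.000e-04] [-12.4 -10.5   7. ] [-3.22  3.58  0.38]
plate near       ang 82.12 jx 426.8 jy 18.4
block -x top     ang 82.09 jx 465.0 jy 33.7
block -x bottom  ang 82.17 jx 465.3 jy 35.1
block +x top     ang 82.16 jx 534.4 jy 26.6
block +y top     ang 171.10 jx 483.8 jy 46.0
long stop        ang 173.06 jx 454.2 jy 46.3
block +y side bottom ang 7.69 jx 465.5 jy 46.2
sf row [0.5482 0.0219]
sf row [ 0.5621 -0.    ]
clock 15.6667 pos [ 0.4993 -0.0437  0.0432] Fjig [-11.7 -11.8   7.1] tool z in jig [ 0.0001 -0.0013] yaw 172.076951146248 T [-3.21  3.58  0.38]
```

View pics/m7.png

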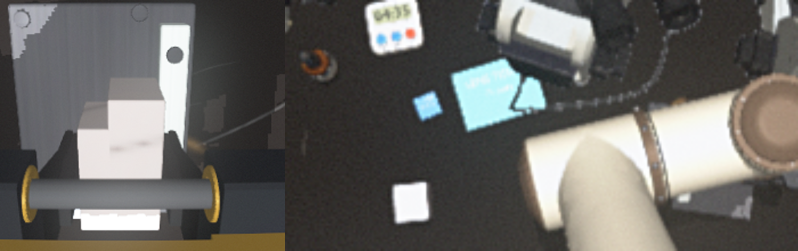

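The crops show the block seated in the corner with the notch outward, and the other loose things still in place. One last small increase in side push, with a little less downward.

Emit:
{"op": "play_rows", "data": {
  "series": [
    [[-0.02,0.015,-0.01],[-0.01,-0.02,0],1],
    [[0,0,-0.01],[0,0,0],1],
    [[0,0,0],[0,0,0],1],
    [[0,0,0],[0,0,0],1],
    [[0,0,0],[0,0,0],1],
    [[0,0,0],[0,0,0],1],
    [[0,0,0],[0,0,0],1],
    [[0,0,0],[0,0,0],1]
  ]
}}

```text
clock: 16.38
eef_pos: [0.4992, -0.0436, 0.0432]
tcp_rot: [0.0, 0.069, 0.998, -0.001]
wrist_force: [-11.3, -12.2, 3.9]
gripper_width: 0.0399
gripper_force: 45.0
```

```bash
python3 f.py
```

```text
clock 16.3833 pos [ 0.4992 -0.0436  0.0432] Fjig [ -9.5 -13.6   3.9] tool z in jig [ 0.0001 -0.0012] yaw 172.06335008088342 T [-3.7   3.52  0.41]
```

Emit:
{"op": "play_rows", "data": {
  "series": [
    [[-0.03,0,0],[0,-0.03,0],1],
    [[0,0,0],[0,0,0],1],
    [[0,0,0],[0,0,0],1],
    [[0,0,0],[0,0,0],1],
    [[0,0,0],[0,0,0],1],
    [[0,0,0],[0,0,0],1]
  ]
}}

```text
clock: 16.88
eef_pos: [0.4993, -0.0436, 0.0432]
tcp_rot: [0.0, 0.069, 0.998, -0.001]
wrist_force: [-13.9, -9.9, 6.7]
gripper_width: 0.0395
gripper_force: 45.0
```

```bash
python3 f.py
```

```text
clock 16.8833 pos [ 0.4993 -0.0436  0.0432] Fjig [-12.4 -11.7   6.7] tool z in jig [ 0.0008 -0.0014] yaw 172.05455638785193 T [-3.15  4.14  0.41]
```

Both fences are carrying about 12 N, and the block is flat and square, so I'm handing in.

```bash
python3 -c "
from station import manip
print(manip.finish_job())"
```

```text
the job is handed in; nothing more can be done
None
```

The long block is handed in flat on the jig plate, notch outward, still gripped at 45 N and pressed into the corner with about 12 N measured at the wrist toward each fence, at 16.9 s on the clock.

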